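# Pop and open the cuvette reader

### The job

Get the cuvette reader with the orange tab ready for loading: with the closed fingertips press its orange release tab down until the lid springs up ajar, then push the lid up and back until it is fully open against its stop, and leave it so. Only touch and push: grasp nothing, and do not lift, tip or shove the reader. Leave the reader with the blue tab shut, and do not disturb it or the vial, cup and dish standing about.

Things in the scene. Friction and masses are not known exactly. Their poses are not given: they have to be found in the camera images.
- orange_reader: the reader to open, told by its orange front tab: loose white box on rubber feet, 185 mm deep (x), 110 mm wide (y), 60 mm high at the deck, 73 mm over the shut grey lid, 1.3 to 2.1 kg. Origin on its underside, mid-width; own x points from front (tab; front face 100 mm ahead of the origin) to back (85 mm behind), y left, z up. Grey lid 80 x 102 x 12 mm, hinged at the back
- orange_tab_top (a point): where to press: on top of the orange tab's pad, a ribbed plate 40 mm deep (x) by 34 mm wide, 68 mm above the worktop when up. 28 mm behind this point the tab's hook rises 6 mm above the pad and holds the lid's lip. The tab is a rocker: its front tips down about an axis 28 mm behind this point, and the hook tilts forward
- orange_hinge (a point): middle of the lid's hinge axis, 67 mm above the worktop, 47 mm behind the orange reader's origin; the axis runs along the reader's y
- orange_lid_edge (a point): tip of the small lip (34 mm wide, 6 mm thick, stands out 7 mm) at the middle of the lid's front edge, 93 mm from the hinge axis; moves with the lid. The lid proper ends 86 mm from the axis; its inner face lies 6 mm inward of the axis plane, its outer face 6 mm outward
- orange_tab (a joint): angle of the orange tab, rad: 0 up, 0.32 fully down. It frees the lid at about 0.2; pressed at orange_tab_top this takes 2 to 3 N, and fully down 3 to 4 N and 9 mm of travel; a spring lifts it again
- orange_lid (a joint): angle of the lid, rad: 0 shut and latched; freed, a spring pin lifts it in about half a second to about 0.8, ajar; 1.9 fully open, leaning back on its stop. Damped, under 1 N at the edge. Push it up and back from in front of and below its front edge. Let go below about 1.0 it sinks to 0.8; above, it stays where left
- blue_reader: the other reader, told by its blue tab, otherwise the same size, shape and axes; to be left alone and shut
- blue_lid (a joint): angle of the lid of the reader with the blue tab, rad: 0 shut and latched, grows as it opens
- vial: small brown glass vial with a white cap, 22 mm across, 47 mm high, standing loose; origin at its underside. Bystander.
- specimen_cup: specimen cup with a yellow lid, 63 mm across, 71 mm high, standing loose; origin at its underside. Bystander.
- petri: flat round pale petri dish with lid, 61 mm across, 13 mm high, lying loose; origin at its underside. Bystander.

How it is judged:
By the outcome, as a careful person would: the job done as asked, in the order asked, and still so for the second after the job is handed in, with the robot touching nothing.
It also fails if it takes over 40 s, if anything falls off the work surface, if the arm or the gripper's body presses on something with over 40 N, if the wrist force passes 120 N, or if a joint passes its speed limit or range.

### The arm

A 6-joint arm with a two-finger parallel gripper is mounted at the origin on a cart in front of the work surface, level with it; the furniture and walls round the work are solid. World frame = base frame: x ahead of the robot, y to its left, z up, the work surface at z = 0. Lengths are in m, angles in degrees, forces in N, time in s.
With the tool pointing down it reaches from about 0.325 to 0.85 m from the base axis. Payload 15.5 kg.
Tool frame: the origin (TCP) lies midway between the tips of the shut fingers; the grasp point (between the pads) lies 19 mm behind it; z points along the fingers, y is the line along which they close (so a half turn about z gives the same grasp; the last joint's range is limited). The gripper opens to 91 mm and grips with 3 to 60 N. Pads are 32 mm wide; open, the fingers measure 118 mm over their backs; the gripper's body (76 mm by 178 mm) begins 60 mm behind the grasp point.
Start: joints at [70.732, 28.281, 77.091, -0, 74.628, -5.472], TCP at [0.149, 0.607, 0.214] pointing down, gripper open.
Joint ranges: [-166.48, 166.48], [-47.26, 123.95], [12.59, 153.08], [-70.14, 250.14], [6.76, 159.57], [-176.63, 176.63]. Speed limits (degrees/s): [108.29, 108.29, 147.25, 172.46, 172.46, 172.46].

### API

Orientations are given as a 3x3 rotation matrix whose columns are the frame's x, y, z axes.
In Python, from bench import ctrl gives the robot as it stands. The module is installed in compiled form; this text tells all that it offers. Calls block until the motion is done:
- ctrl.goto(position, orientation): joint-space move of the TCP to a pose.
- ctrl.move_l(position, vel=0.15, ori=None, contact_N=None): straight line of the TCP; ori=None keeps the orientation; vel is the mean speed in m/s. With contact_N (N) it stops when the force on the tool has changed by that much, and returns True; else False.
- ctrl.movej(angles): joint-space move.
- ctrl.command_gripper(opening): opening from 0.0 (shut) to 1.0 (fully open); the grip force is fixed at half the most; returns when the fingers have stopped.
- ctrl.sleep(seconds).
- ctrl.ik(position, orientation): joint angles nearest the present ones, or None.
- ctrl.read_camera(name): name is "side" or "top" or "wrist"; returns the picture (420x560x3 uint8, blue, green, red); there is no depth.
- ctrl.camera_params(name): a dict with "fx", "fy", "cx", "cy" (pixels), "pose" (4x4, takes a point from camera to world coordinates); the wrist camera has in their place "T_tool_cam" (4x4, takes a point from camera to tool coordinates, whose origin is the TCP and whose axes are the flange's). Camera axes: x right, y up, looking along -z (the intrinsics and any distortion apply to the point x, -y, -z); pixel columns grow to the right and rows downward; lengths in m; the calibration is good to about 2 mm. A picture is of the moment at which its call begins: read the wrist's pose just before it. camera_params takes no time and is no camera call.
A pose or a line that the arm cannot do raises ctrl.MotionError and nothing moves.
- ctrl.sign_off(): hands the job in; it is judged then, once.
Readings, each from a call of its own:
- ctrl.current_t(): time.
- ctrl.current_q(): joint angles.
- ctrl.current_dq(): joint speeds.
- ctrl.current_effort(): joint torques, N m.
- ctrl.current_tool_pos(): TCP position.
- ctrl.current_eef_rot(): TCP orientation.
- ctrl.current_contact_force(): force on the tool from outside, world axes, zero at the start.
- ctrl.current_wrist_torque(): the same for the moment, N m.
- ctrl.current_grip_width(): opening from 0.0 (shut) to 1.0 (fully open).
- ctrl.current_grasp_force(): force on a finger pad.
Only numpy, scipy, OpenCV 4.12 (cv2) and the standard library are available. Lean on these libraries where they do the work, as an engineer would, in place of code of your own. Each camera call takes 0.05 s, during which the arm holds its last target. There are 200 camera calls.

## Working session

There is one attempt and no reset: what is moved stays moved. The work goes in short steps, each a Python script; the robot and the scene stay as the last script left them, time stands still between calls to the robot, and variables do not carry over. Pictures are saved under pics/ and viewed, at most 10 in all, crops included, and the job is handed in when it is done.

```bash
mkdir -p pics
python3 - <<'E'
from bench import ctrl
import cv2
for n in("top","side"):
    cv2.imwrite(f"pics/{n}0.png",ctrl.read_camera(n)); p=ctrl.camera_params(n); print(n,p)
print(ctrl.camera_params("wrist"),ctrl.current_eef_rot(),ctrl.current_t())
E
```

```text
top {'fx': 498.5799200499429, 'fy': 498.5799200499429, 'cx': 278.68012657245396, 'cy': 204.89596337460918, 'pose': array([[ 0.01352303,  0.99265634, -0.12021034,  0.3115828 ],
       [-0.99982199,  0.01500569,  0.01143724,  0.02169871],
       [ 0.01315709,  0.12003427,  0.99268256,  1.72410421],
       [ 0.        ,  0.        ,  0.        ,  1.        ]])}
side {'fx': 454.7985190036085, 'fy': 454.7985190036085, 'cx': 276.1165323672621, 'cy': 217.65331180752707, 'pose': array([[ 0.8278715 ,  0.33001302, -0.45356388, -0.05875491],
       [-0.56085557,  0.47497393, -0.67811562, -0.84196904],
       [-0.00835597,  0.81577642,  0.57830702,  0.79105532],
       [ 0.        ,  0.        ,  0.        ,  1.        ]])}
{'fx': 299.4786920857394, 'fy': 299.4786920857394, 'cx': 274.3556201976313, 'cy': 210.53405841123438, 'T_tool_cam': array([[ 9.46846419e-04,  9.63829900e-01,  2.66516467e-01,
         7.70542460e-02],
       [ 9.99998790e-01, -5.83724721e-04, -1.44168928e-03,
         3.90130603e-04],
       [-1.23397098e-03,  2.66517510e-01, -9.63829287e-01,
        -1.69960926e-01],
       [ 0.00000000e+00,  0.00000000e+00,  0.00000000e+00,
         1.00000000e+00]])} [[-9.71145037e-01  2.38489362e-01 -3.76988982e-04]
 [ 2.38489635e-01  9.71144442e-01 -1.07975035e-03]
 [ 1.08601783e-04 -1.13850216e-03 -9.99999346e-01]] 0.1
```

View pics/top0.png

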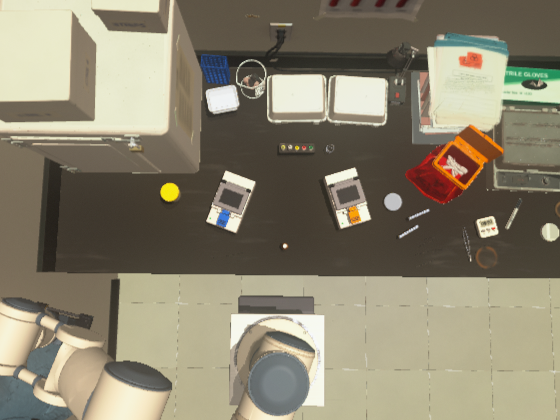

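View pics/side0.png

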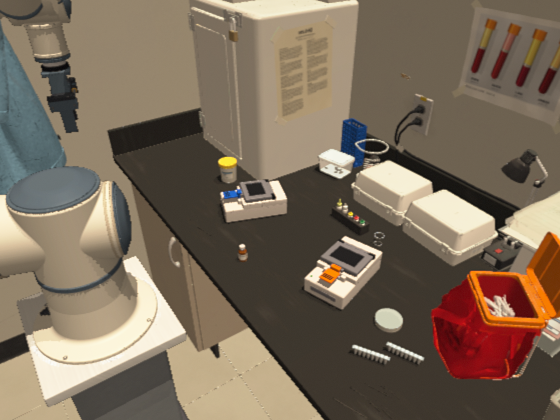

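```bash
cat > h.py <<'E'
import numpy as np, cv2
from bench import ctrl
def ray(name,u,v,z,pose=None):
    p=ctrl.camera_params(name); T=p["pose"] if pose is None else pose
    d=T[:3,:3]@np.array([(u-p["cx"])/p["fx"],-(v-p["cy"])/p["fy"],-1]); o=T[:3,3]
    return o+d*(z-o[2])/d[2]
def wpose():
    T=np.eye(4); T[:3,:3]=ctrl.current_eef_rot(); T[:3,3]=ctrl.current_tool_pos()
    return T@ctrl.camera_params("wrist")["T_tool_cam"]
def R(yaw): # reader yaw (rad): tool x = -reader x, tool y = reader y
    c,s=np.cos(yaw),np.sin(yaw); return np.array([[-c,-s,0],[-s,c,0],[0,0,-1.]])
E
python3 - <<'E'
from h import *
tab=ray("top",354,216,.068); back=ray("top",341,172,.06)
d=back-tab; yaw=np.arctan2(d[1],d[0]); print(tab,back,np.degrees(yaw))
P=tab+[0.03*np.cos(yaw),.03*np.sin(yaw),0]
ctrl.command_gripper(0)
ctrl.goto([P[0],P[1],.28],R(yaw))
T=wpose(); np.save("T1.npy",T)
cv2.imwrite("pics/w1.png",ctrl.read_camera("wrist")); print(ctrl.current_t(),ctrl.current_tool_pos())
E
```

```text
[ 0.47854137 -0.24973726  0.068     ] [ 0.62878325 -0.20752343  0.06      ] 15.693903356889765
4.7417 [ 0.5076369 -0.2411369  0.2799431]
```

View pics/w1.png

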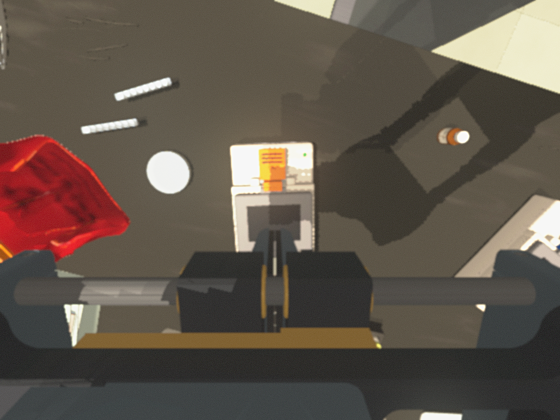

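Run:
```python
import cv2
a=cv2.imread("pics/w1.png")[130:260,215:335]; cv2.imwrite("pics/w1c.png",cv2.resize(a,None,fx=4.6,fy=4.6,interpolation=cv2.INTER_CUBIC))
```

```text
(no output)
```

View pics/w1c.png

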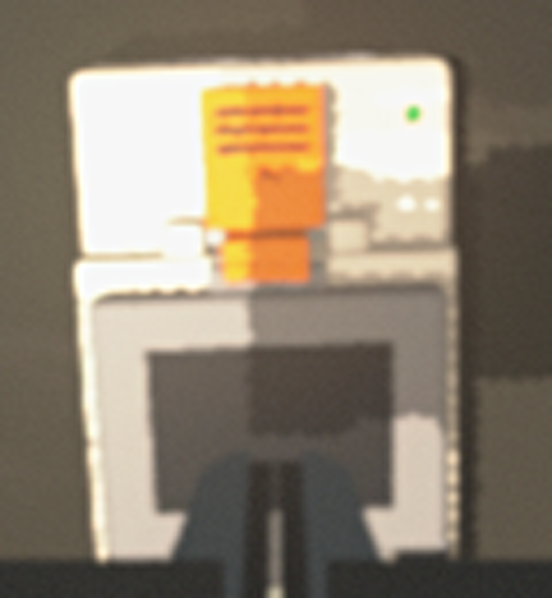

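The crop shows the orange pad at crop (203..325, 86..228), the deck's front corners at (72,68) and (452,58), and the lid's front corners at (95,298) and (443,288).

Run:
```python
from h import *
T=np.load("T1.npy")
f=lambda x,y,z: ray("wrist",215+x/4.6,130+y/4.6,z,T)
D=[f(72,68,.06),f(452,58,.06)]; P=[f(203,88,.068),f(325,84,.068),f(325,226,.068),f(205,228,.068)]; L=[f(95,298,.073),f(443,288,.073)]
for n,S in(("deck",D),("lid",L),("padfront",P[:2])):
    d=S[0]-S[1]; print(n,np.linalg.norm(d),np.degrees(np.arctan2(-d[0],d[1]))if d[1]>0 else np.degrees(np.arctan2(d[0],-d[1])),sum(S)/2)
print("pad",np.array(P),sum(P)/4)
m1=sum(D)/2;m2=sum(L)/2;d=(m2-m1);print("axis",np.linalg.norm(d[:2]),np.degrees(np.arctan2(d[1],d[0])))
```

```text
deck 0.10514605439437198 17.25135016444577 [ 0.45334521 -0.25772554  0.06      ]
lid 0.09733421349233033 17.43973756078643 [ 0.51266075 -0.23898764  0.073     ]
padfront 0.03321604484778164 17.619441206768595 [ 0.4586718  -0.25558944  0.068     ]
pad [[ 0.46369894 -0.27141834  0.068     ]
 [ 0.45364466 -0.23976053  0.068     ]
 [ 0.49102347 -0.22878607  0.068     ]
 [ 0.50068231 -0.26092568  0.068     ]] [ 0.47726234 -0.25022266  0.068     ]
axis 0.062204844032681256 17.53142505113825
```

Run:
```python
from h import *
yaw=np.radians(17.45); ex=np.array([np.cos(yaw),np.sin(yaw),0])
P=np.array([.4778,-.250,0])-.006*ex; r=R(yaw)
ctrl.goto(P+[0,0,.10],r)
ctrl.move_l(P+[0,0,.075],.08)
f0=ctrl.current_contact_force()
c=ctrl.move_l(P+[0,0,.056],.02,contact_N=8)
print(c,ctrl.current_tool_pos(),ctrl.current_contact_force()-f0)
ctrl.sleep(.7)
a=ctrl.read_camera("side")[200:330,270:420]
ctrl.move_l(P+[0,0,.10],.1); ctrl.sleep(.1)
b=ctrl.read_camera("side")[200:330,270:420]
cv2.imwrite("pics/s1.png",cv2.resize(np.hstack([a,b]),None,fx=2.6,fy=2.6,interpolation=cv2.INTER_CUBIC)); print(ctrl.current_t())
```

```text
True [ 0.47137633 -0.25187598  0.06702505] [-2.38657078 -2.72115578  4.49016457]
7.8583
```

View pics/s1.png

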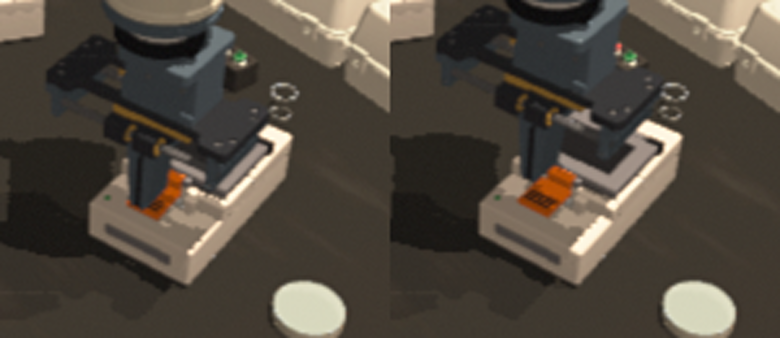

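The pad was barely pressed (the contact stop tripped early) and the lid looks still shut. I'll press again in small steps, watching the steady force.

Run:
```python
from h import *
yaw=np.radians(17.45); ex=np.array([np.cos(yaw),np.sin(yaw),0])
P=np.array([.4778,-.250,0])-.006*ex
ctrl.move_l(P+[0,0,.072],.08); ctrl.sleep(.2)
f0=ctrl.current_contact_force(); print(f0)
for z in np.arange(.069,.0565,-.001):
    ctrl.move_l(P+[0,0,z],.02); ctrl.sleep(.1)
    f=ctrl.current_contact_force()-f0; print(round(z,3),ctrl.current_tool_pos()[2].round(4),f.round(1))
    if abs(f[2])>9: break
ctrl.sleep(.5)
a=ctrl.read_camera("side")[200:330,270:420]
ctrl.move_l(P+[0,0,.10],.1); ctrl.sleep(.1)
b=ctrl.read_camera("side")[200:330,270:420]
cv2.imwrite("pics/s2.png",cv2.resize(np.hstack([a,b]),None,fx=2.6,fy=2.6,interpolation=cv2.INTER_CUBIC)); print(ctrl.current_t())
```

```text
[ 0.43463444  0.45234501 -0.05464074]
0.069 0.069 [-0.4 -0.5 -0.4]
0.068 0.0681 [-2.5 -1.6  2.7]
0.067 0.0672 [-8.7 -4.4 10.2]
10.8417
```

View pics/s2.png

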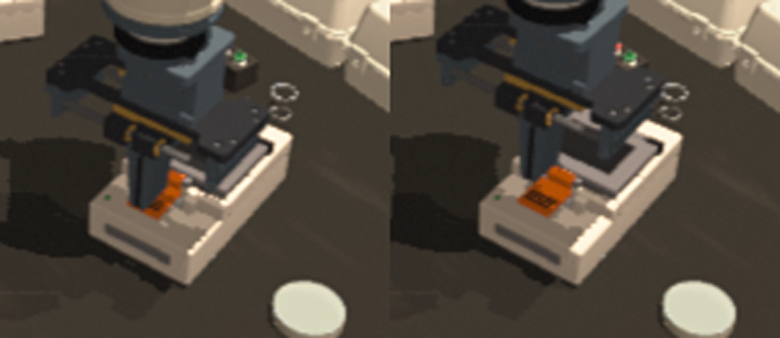

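Run:
```python
from h import *
print(ray("side",324.8,281.7,.068))
a=cv2.imread("pics/side0.png");b=ctrl.read_camera("side");cv2.imwrite("pics/side3.png",b)
p=ctrl.camera_params("side");Ti=np.linalg.inv(p["pose"])
def pr(X):
    c=Ti[:3,:3]@X+Ti[:3,3]; return np.array([p["cx"]-p["fx"]*c[0]/c[2],p["cy"]+p["fy"]*c[1]/c[2]])
tcp=ctrl.current_tool_pos(); print(tcp,ctrl.current_eef_rot().round(3))
yaw=np.radians(17.45); ex=np.array([np.cos(yaw),np.sin(yaw),0]);ey=np.array([-ex[1],ex[0],0])
def box(im,C,dx,dy,col):
    q=[(pr(C+i*dx*ex+j*dy*ey)-[280,210])*7 for i,j in((-1,-1),(1,-1),(1,1),(-1,1))]
    cv2.polylines(im,[np.int32(q)],True,col,1)
o=[]
for im in(a,b):
    c=cv2.resize(im[210:300,280:337],None,fx=7,fy=7,interpolation=cv2.INTER_CUBIC)
    box(c,np.array([.4778,-.25,.068]),.02,.017,(0,255,0)); box(c,tcp,.016,.0135,(255,0,0)); o.append(c)
v=np.hstack(o); cv2.imwrite("pics/cmp.png",v[:600]); print(v.shape)
```

```text
[ 0.4576459  -0.26776947  0.068     ]
[ 0.47177724 -0.25157932  0.09935528] [[-0.954 -0.3   -0.001]
 [-0.3    0.954  0.001]
 [ 0.001  0.001 -1.   ]]
(630, 798, 3)
```

View pics/cmp.png

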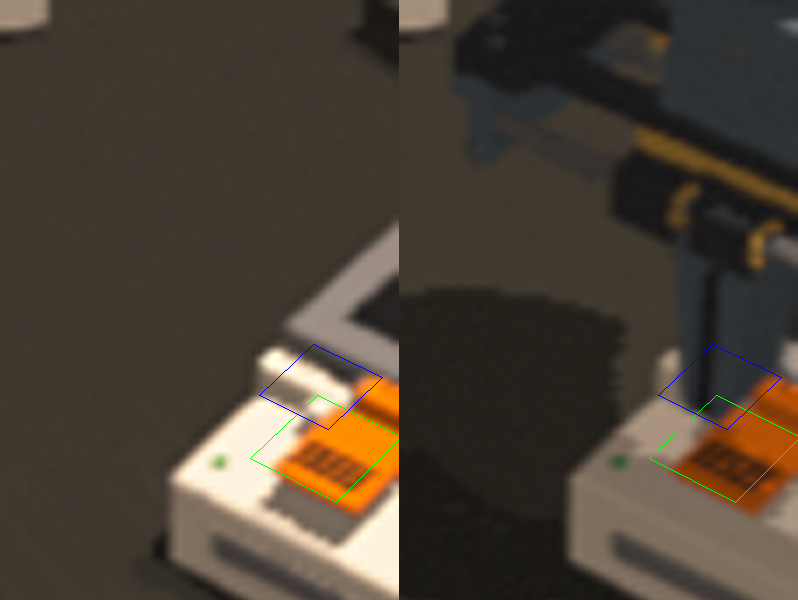

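The reader hasn't moved. The side view puts the pad about 1 cm off my estimate, so I'll check with the wrist camera from close by.

Run:
```python
from h import *
T=wpose();np.save("T2.npy",T);im=ctrl.read_camera("wrist");cv2.imwrite("pics/w2raw.png",im)
p=ctrl.camera_params("wrist");Ti=np.linalg.inv(T)
def pr(X):
    c=Ti[:3,:3]@X+Ti[:3,3]; return np.array([p["cx"]-p["fx"]*c[0]/c[2],p["cy"]+p["fy"]*c[1]/c[2]])
yaw=np.radians(17.45); ex=np.array([np.cos(yaw),np.sin(yaw),0]);ey=np.array([-ex[1],ex[0],0])
tcp=ctrl.current_tool_pos();print(pr(tcp))
x0,y0,s=180,70,4
c=cv2.resize(im[y0:y0+150,x0:x0+190],None,fx=s,fy=s,interpolation=cv2.INTER_CUBIC)
def box(C,dx,dy,col):
    q=[(pr(C+i*dx*ex+j*dy*ey)-[x0,y0])*s for i,j in((-1,-1),(1,-1),(1,1),(-1,1))]
    cv2.polylines(c,[np.int32(q)],True,col,1)
box(np.array([.4778,-.25,.068]),.02,.017,(0,255,0)); box(tcp,.016,.0135,(255,0,0))
cv2.imwrite("pics/w2.png",c)
```

```text
[272.01066496 256.81778005]
```

View pics/w2.png

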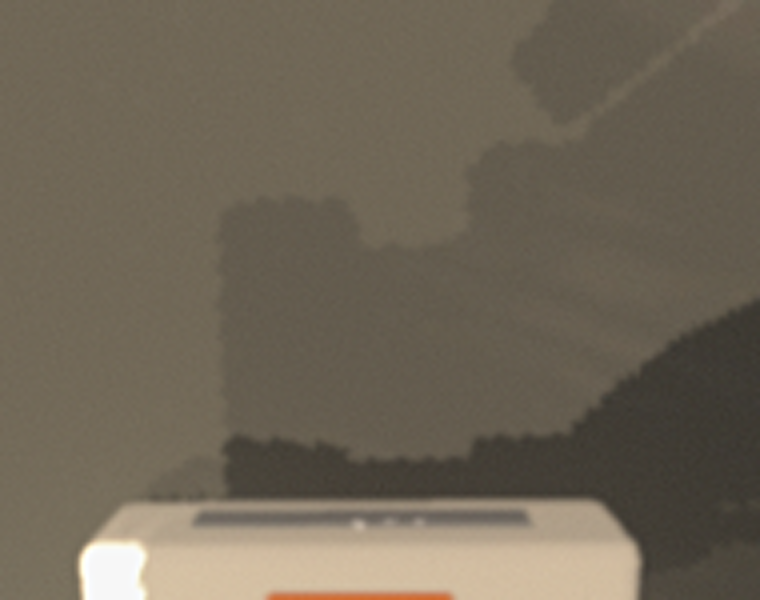

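Run:
```python
from h import *
T=np.load("T2.npy");im=cv2.imread("pics/w2raw.png")
p=ctrl.camera_params("wrist");Ti=np.linalg.inv(T)
def pr(X):
    c=Ti[:3,:3]@X+Ti[:3,3]; return np.array([p["cx"]-p["fx"]*c[0]/c[2],p["cy"]+p["fy"]*c[1]/c[2]])
yaw=np.radians(17.45); ex=np.array([np.cos(yaw),np.sin(yaw),0]);ey=np.array([-ex[1],ex[0],0])
tcp=ctrl.current_tool_pos()
x0,y0,s=190,190,4.5
c=cv2.resize(im[y0:y0+125,x0:x0+170],None,fx=s,fy=s,interpolation=cv2.INTER_CUBIC)
def box(C,dx,dy,col):
    q=[(pr(C+i*dx*ex+j*dy*ey)-[x0,y0])*s for i,j in((-1,-1),(1,-1),(1,1),(-1,1))]
    cv2.polylines(c,[np.int32(q)],True,col,1)
box(np.array([.4778,-.25,.068]),.02,.017,(0,255,0)); box(tcp,.016,.0135,(255,0,0))
cv2.imwrite("pics/w3.png",c)
```

```text
(no output)
```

View pics/w3.png

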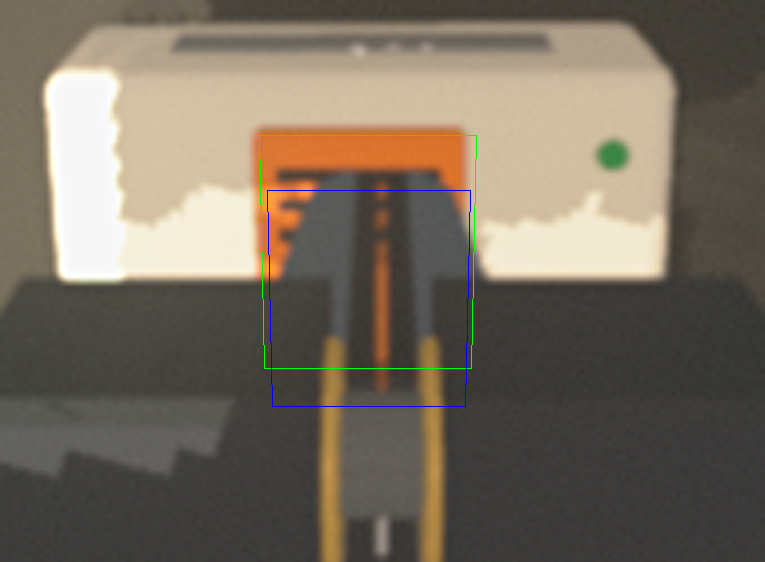

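The fingers bear on the pad's stiff rear, near its axis, as shown by the force with a strong backward component. I'll shift the press point 14 mm forward and 2 mm right.

Run:
```python
from h import *
yaw=np.radians(17.45); ex=np.array([np.cos(yaw),np.sin(yaw),0]);ey=np.array([-ex[1],ex[0],0])
P=np.array([.4778,-.250,0])-.020*ex-.002*ey
ctrl.move_l(P+[0,0,.10],.08);ctrl.move_l(P+[0,0,.071],.08); ctrl.sleep(.2)
f0=ctrl.current_contact_force()
for z in np.arange(.068,.0555,-.001):
    ctrl.move_l(P+[0,0,z],.02); ctrl.sleep(.05)
    f=ctrl.current_contact_force()-f0; print(round(z,3),ctrl.current_tool_pos()[2].round(4),f.round(1))
    if np.linalg.norm(f)>8: break
ctrl.sleep(.5)
a=ctrl.read_camera("side")[200:330,270:420]
ctrl.move_l(P+[0,0,.10],.1); ctrl.sleep(.1)
b=ctrl.read_camera("side")[200:330,270:420]
cv2.imwrite("pics/s4.png",cv2.resize(np.hstack([a,b]),None,fx=2.6,fy=2.6,interpolation=cv2.INTER_CUBIC)); print(ctrl.current_t())
```

```text
0.068 0.068 [ 1.2 -0.4  0.1]
0.067 0.067 [-0.1  0.6  0.8]
0.066 0.066 [-1.  -0.2  2.2]
0.065 0.065 [-0.7 -1.4  2. ]
0.064 0.064 [-1.  -1.5  3.1]
0.063 0.063 [-3.1 -2.5  3.8]
0.062 0.0619 [-4.1 -3.4  5. ]
0.061 0.0609 [-5.5 -3.1  5.2]
15.6667
```

View pics/s4.png

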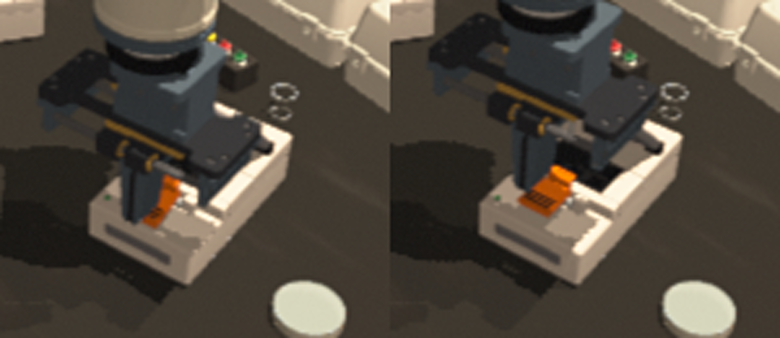

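The lid is free: the right half shows the dark open bay, with the lid standing ajar behind the gripper. Now the push straight back at z = 0.112, watching the force for the stop.

Run:
```python
from h import *
yaw=np.radians(17.45); ex=np.array([np.cos(yaw),np.sin(yaw),0]);ey=np.array([-ex[1],ex[0],0])
H=np.array([.5937,-.2135,0])-.0015*ey
A=lambda d,z=.112:H-d*ex+[0,0,z]   # TCP d ahead of hinge
ctrl.move_l(A(.130),.08); ctrl.sleep(.2); f0=ctrl.current_contact_force()
d=.125; out=[]; hits=0
while d>-.022:
    ctrl.move_l(A(d),.06); 
    if d<.03: ctrl.sleep(.05)
    f=ctrl.current_contact_force()-f0; out.append((round(d*1e3),round(f@ex,1),round(f[2],1)))
    if f@ex<-4.5 or np.linalg.norm(f)>9: 
        hits+=1
        if hits>1: break
    else: hits=0
    d-=.005 if d>.03 else .002
print(out,ctrl.current_tool_pos(),ctrl.current_t())
```

```text
[(125, np.float64(1.2), np.float64(0.5)), (120, np.float64(1.8), np.float64(-0.1)), (115, np.float64(0.3), np.float64(0.3)), (110, np.float64(1.6), np.float64(-1.1)), (105, np.float64(0.6), np.float64(-0.6)), (100, np.float64(1.0), np.float64(-0.2)), (95, np.float64(1.8), np.float64(-0.3)), (90, np.float64(0.6), np.float64(0.7)), (85, np.float64(0.5), np.float64(-1.0)), (80, np.float64(1.1), np.float64(-0.5)), (75, np.float64(0.5), np.float64(0.2)), (70, np.float64(1.4), np.float64(0.1)), (65, np.float64(0.7), np.float64(-1.1)), (60, np.float64(1.4), np.float64(0.3)), (55, np.float64(1.1), np.float64(0.1)), (50, np.float64(0.2), np.float64(0.0)), (45, np.float64(1.4), np.float64(-0.5)), (40, np.float64(1.0), np.float64(0.2)), (35, np.float64(0.7), np.float64(0.2)), (30, np.float64(1.1), np.float64(-0.6)), (28, np.float64(1.8), np.float64(-0.5)), (26, np.float64(-0.0), np.float64(1.0)), (24, np.float64(1.0), np.float64(0.3)), (22, np.float64(1.2), np.float64(-0.1)), (20, np.float64(0.0), np.float64(-0.1)), (18, np.float64(0.9), np.float64(-0.1)), (16, np.float64(0.6), np.float64(0.1)), (14, np.float64(0.8), np.float64(-0.5)), (12, np.float64(0.5), np.float64(0.4)), (10, np.float64(0.3), np.float64(-0.6)), (8, np.float64(1.2), np.float64(-0.3)), (6, np.float64(-0.5), np.float64(-0.5)), (4, np.float64(-10.0), np.float64(2.2)), (2, np.float64(-12.6), np.float64(3.8))] [ 0.59046121 -0.2158998   0.11174512] 25.475
```

Run:
```python
from h import *
yaw=np.radians(17.45); ex=np.array([np.cos(yaw),np.sin(yaw),0]); p=ctrl.current_tool_pos()
q=p-.08*ex; ctrl.move_l(q,.1); q[2]=.26; ctrl.move_l(q,.2); q=q-.14*ex; ctrl.move_l(q,.2); ctrl.sleep(.5)
T=wpose(); im=ctrl.read_camera("wrist"); cv2.imwrite("pics/end_w.png",im); s=ctrl.read_camera("side"); cv2.imwrite("pics/end_s.png",s)
t=ctrl.read_camera("top"); cv2.imwrite("pics/end_t.png",t)
def orange(im):
    h=cv2.cvtColor(im,cv2.COLOR_BGR2HSV); return cv2.inRange(h,(5,180,120),(22,255,255))
s0=cv2.imread("pics/side0.png")
for n,i in(("0",s0),("1",s)):
    ys,xs=np.nonzero(orange(i)[255:300,300:360]); print(n,len(xs),xs.mean()+300,ys.mean()+255,xs.min()+300,ys.max()+255)
# front face slot shift
tm=s0[268:305,303:345]; r=cv2.matchTemplate(s[258:315,293:355],tm,cv2.TM_CCOEFF_NORMED); print(r.max(),np.unravel_index(r.argmax(),r.shape))
# projected lid outline brightness for angle 1.9 vs shut: gray value at former lid centre
H=np.array([.5937,-.2135,.067])
c=ctrl.camera_params("side");Ti=np.linalg.inv(c["pose"])
for th in(0,.8,1.3,1.6,1.9):
    X=H+.086*(-np.cos(th)*ex+np.sin(th)*np.array([0,0,1])); k=Ti[:3,:3]@X+Ti[:3,3]; print(th,(c["cx"]-c["fx"]*k[0]/k[2]).round(1),(c["cy"]+c["fy"]*k[1]/k[2]).round(1))
# where the side image changed round the reader (rows extent)
D=cv2.absdiff(cv2.cvtColor(s0,6),cv2.cvtColor(s,6))[190:300,300:400]>35
n,l,st,ce=cv2.connectedComponentsWithStats(D.astype(np.uint8)); print([(x[0]+300,x[1]+190,x[2],x[3],x[4]) for x in st[1:] if x[4]>30])
print(ctrl.current_t())
```

```text
0 235 330.6595744680851 273.3829787234043 320 282
1 235 330.72340425531917 273.2723404255319 320 282
0.9876519 (np.int64(10), np.int64(10))
0 334.8 266.3
0.8 342.6 240.6
1.3 351.5 226.0
1.6 357.1 220.0
1.9 362.2 216.7
[(np.int32(336), np.int32(199), np.int32(12), np.int32(12), np.int32(81)), (np.int32(348), np.int32(210), np.int32(36), np.int32(22), np.int32(278)), (np.int32(343), np.int32(217), np.int32(7), np.int32(12), np.int32(63)), (np.int32(319), np.int32(234), np.int32(60), np.int32(43), np.int32(1256))]
28.8333
```

```bash
python3 -c "
from bench import ctrl
print(ctrl.sign_off())"
```

```text
the job is handed in; nothing more can be done
None
```

The orange reader's lid was pushed back until the force rose sharply at its expected stop, and left open; the side camera shows the reader unmoved, I never went near the blue reader, vial, cup or dish, and I handed the job in at about 29 s (the first two tab presses landed too far back and didn't release the lid; the third did).

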